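# Set the cable tester's range selector and start the test

## Robot

A 6-joint arm with a two-finger parallel gripper is mounted at the origin on the work surface. World frame = base frame: x ahead of the robot, y to its left, z up, the work surface at z = 0. Lengths are in m, angles in rad, forces in N, time in s.
With the tool pointing down it reaches from about 0.225 to 0.875 m from the base axis. Payload 3.4 kg.
Tool frame: the origin (TCP) lies at the very end of the fingers, on their centre line; the grasp point (between the pads) lies 19 mm behind it (grasp_offset is the distance from the TCP to the grasp point, in m); y points along the fingers, z is the direction in which the jaws open and shut, and the axes are right-handed (so a half turn about y gives the same grasp; the last joint's range is limited). The gripper opens to 85 mm and grips with 20 to 120 N. Pads are 22 mm wide; open, the fingers measure 114 mm over their backs; the gripper's body (76 mm by 85 mm) begins 54 mm behind the grasp point. The pads swing forward as they close: fully open they stand 13 mm farther back than shut.
Start: joints at [-1.329, 0.276, 1.505, -0, 1.361, -0.121], TCP at [0.204, -0.538, 0.231] pointing down, gripper open.
Joint ranges: [-2.89, 2.89], [-0.75, 2.08], [0.22, 2.7], [-1.18, 4.32], [0.11, 2.71], [-2.7, 2.7]. Speed limits (rad/s): [2.57, 2.57, 3.14, 3.14, 3.14, 3.14].

## Interface

Orientations are given as a unit quaternion [w, x, y, z].
In Python, from rig import get_state, get_image, sign_off, grasp_offset gives the robot as it stands.
- The arm moves only by the shell command python3 -m jog 'ROWS' [FORCE]. ROWS is JSON, one flat list of numbers, 7 for each row, row after row: the closure in counts, from 0 (fully open) to 255 (shut), then the shift along the tool's x, y, z in cm, then the turn, a rotation vector about the tool's x, y, z in units of 8 degrees (1.0 is 8 degrees). In form: [jaw, tx, ty, tz, rx, ry, rz, jaw, tx, ty, tz, rx, ry, rz, ...]. A call has 1 to 12 rows; each row is the pose to reach, as a shift and turn from the pose commanded when the call began, along the tool's axes at that moment; what a row does not reach only later rows make up. A row lasts 1/8 s, in which the tool goes at most 62.5 mm and 10.7 degrees, less where a joint would pass 70% of its speed; a pose out of reach is approached as far as the arm can. A call with a gripper value outside its range is refused whole. The fingers move at their own pace and stop on an object; FORCE is the grip in N (left out, the last holds). Time passes only in rows, so rows that repeat a pose let the fingers close. It gives the time, the measured TCP pose, the force and the opening at its end, in the units of the state.
- get_state(): the state, without advancing time (a new reading comes with each control period).
- get_image(name): name is "scene" or "top" or "wrist"; returns a dict with "color" (480x640x3 uint8, blue, green, red), "mtx" (3x3 intrinsics, pixels), "R" (3x3) and "t" (3): a world point X has camera coordinates R X + t; the wrist camera has in their place "tool_from_camera" (4x4, takes a point from camera to tool coordinates, whose origin is the TCP and whose axes are the tool frame's). Camera axes: x right, y down, z forward; pixel columns grow to the right and rows downward; lengths in m; the calibration is good to about 2 mm. A picture is of the moment at which its call begins: read the wrist's pose just before it. There is no depth.
- sign_off(): hands the job in, once; it reports no verdict.
The state is a dict: "clock": time; "qpos": joint angles; "qd": joint speeds; "effort": joint torques, N m; "position": TCP position; "ee_rot": TCP orientation; "contact_force": force on the tool from outside, world axes, zero at the start; "moment": the same for the moment, N m; "width": finger opening in m.
Only numpy, scipy, OpenCV 4.12 (cv2) and the standard library are available. Lean on these libraries where they do the work, as an engineer would, in place of code of your own. Each camera call takes 0.05 s, during which the arm holds its last target.

## Task

On the cable tester, push the red tab of the round selector sideways with a fingertip until its outer end stands wholly within the yellow field of the ring around it. Only then press the blue test button all the way down and let it come up again, leaving the selector on yellow. Do not pinch the tab or lift the selector off its spindle, push gently, and leave the cameras, bin and other parts lying around where they are.

Things in the scene. Friction and masses are not known exactly. Their poses are not given: they have to be found in the camera images.
- tester: Light grey box, 250 x 340 x 70 mm (x, y, z), fixed to the bench; its place and yaw vary. Origin at the centre of its underside, on the bench. Its flat top (70 mm up) carries the ring and selector (axis at x 0, y +50 mm), a flat dark display and the blue button (x -70, y -115 mm). Apart from ring and selector nothing stands within 115 mm of the axis.
- dial_axis (a point): Point on the vertical axis of the selector, level with the top of its disc, 84 mm above the bench. The selector is a black disc of radius 54 mm with a low aluminium hub (radius 16 mm, 6 mm above the disc) and one red upright tab.
- tab_tip (a point): Middle of the outer end face of the red tab, 80 mm from the axis, 100 mm above the bench. The tab (white line on top) is an upright plate 12 mm thick, standing radially from 32 to 80 mm from the axis, so it sticks out 26 mm beyond the disc's rim; its lower edge is 84 mm, its top 116 mm above the bench.
- yellow_field (a point): Middle of the yellow field, 80 mm from the axis, 75 mm above the bench. The field is 26 mm wide and runs from 63 to 107 mm from the axis; it may lie anywhere round the axis. The tab's end is wholly within it when tab_tip is within 7 mm of this point seen from above.
- range_ring: Dark flat ring round the axis, radius 110 mm, 4 mm thick, fixed on the tester's top; its origin is on the axis, 70 mm above the bench. It carries six flat colour fields every 60 degrees: yellow (on its own -x side), then anticlockwise from above white, blue, grey, green, brown.
- selector (a joint): Angle of the selector in rad, growing anticlockwise seen from above; 0 is the tab pointing along the tester's own -x. Turns either way, no stop within a full turn, no clicks: a steady drag of 0.10 N m (about 1.5 N at the tab), and it stays where it is left.
- selector_lift (a joint): How far the selector disc is raised off its seat, in m; 0 seated (held down by its weight of about 0.25 kg only), 0.03 at most.
- tab_left: The half (6 mm) of the tab's thickness on its left, looking outward from the axis along the tab, i.e. the anticlockwise side seen from above; its origin lies on the selector's axis, 76 mm above the bench. Pushed on when the selector is turned clockwise.
- tab_right: The other half of the tab, on its right (clockwise side); same origin. Pushed on when the selector is turned anticlockwise.
- test_button (a joint): How far the blue test button is pressed, in m: 0 up, 0.006 fully down; springs back by itself.
- test_button_top (a point): Centre of the top of the round blue test button (radius 16 mm); the point moves down with the button; 5 N press it fully down.
- camera_white: Loose white camera housing with a black lens ring, a cylinder 42 mm across and 60 mm high, standing on the tester's top near its far corner on the button's side. Origin at its underside.
- camera_black: Loose dark camera housing of the same size, standing on the bench in front of the tester. Origin at its underside.
- parts_bin: Blue open bin with copper parts, 110 x 150 x 60 mm, on the bench beside the tester's +y end. Origin at the centre of its underside.
- driver: Screwdriver with an orange handle, 170 mm long, lying on the bench in front of the tester. Origin under its middle.
- connector: Grey connector block with a brass nose, 50 x 28 x 22 mm, on the bench beside the tester's -y end.
- coil: Copper-coloured coil spool, 60 mm across and 40 mm high, on the bench beside the tester's -y end.
- flux_jar: Small jar with a white cap, 52 mm across and 75 mm high, on the bench beside the tester's -y end.
There are look-alikes about, which are no part of the job. Leave any green look-alike of the camera_white alone. Several things look just like the coil: the one meant starts nearest to the robot's base.

How it is judged:
On the way, in this order (a step that is already met when the one before it is completed fails the run):
1. the tab's end stands within the yellow field, the selector at rest (horizontal distance between tab_tip and yellow_field below 0.007 m and velocity of joint selector between -0.15 and 0.15 rad/s), for 0.2 s.
2. the test button is pressed all the way down with the tab on yellow (horizontal distance between tab_tip and yellow_field below 0.007 m and value of joint test_button above 0.005 m), for 0.05 s.
At the end, for the whole second after the job is handed in: the tab's end is within 7 mm of the middle of the yellow field, the button is up again, the selector sits on its seat (within 3 mm), and every bystander is within 30 mm of where it stood and not knocked over (horizontal distance between tab_tip and yellow_field below 0.007 m and value of joint test_button below 0.0015 m and value of joint selector_lift below 0.003 m and not (distance of any of camera_white, camera_black, parts_bin, driver, connector, coil, flux_jar from where it was at the start of the episode above 0.03 m) and not (angle between any of camera_white, camera_black, parts_bin, connector, coil, flux_jar's own z axis and vertical above 0.5 rad)); the robot touches nothing.
It fails at once if the test button pressed (over 3 mm) while the tab is off the yellow field (horizontal distance between tab_tip and yellow_field above 0.009 m and value of joint test_button above 0.003 m).
It fails at once if the selector lifted off its seat by more than 6 mm (value of joint selector_lift above 0.006 m).
It fails at once if the tab pinched: fingers press both of its halves at once with over 2 N each (contact force between the fingers and tab_left above 2 N and contact force between the fingers and tab_right above 2 N).
It fails at once if the tab pushed with more than 25 N (contact force between any of the arm, the fingers and tab_left above 25 N or contact force between any of the arm, the fingers and tab_right above 25 N).
It fails at once if a bystander moved by more than 30 mm, lifted or knocked over (distance of any of camera_white, camera_black, parts_bin, driver, connector, coil, flux_jar from where it was at the start of the episode above 0.03 m or angle between any of camera_white, camera_black, parts_bin, connector, coil, flux_jar's own z axis and vertical above 0.5 rad).
It also fails if it takes over 51 s, if anything falls off the work surface, if the arm or the gripper's body presses on something with over 40 N, if the wrist force passes 120 N, or if a joint passes its speed limit or range.

## Working session

There is one attempt and no reset: what is moved stays moved. The work goes in short steps, Python scripts to look and compute and a shell command to move; the robot and the scene stay as the last step left them, time stands still between calls to the robot, and variables do not carry over. Pictures are saved under pics/ and viewed, and the job is handed in when it is done.

```bash
mkdir -p pics; ls; python3 - <<'E'
from rig import *
import cv2
print(get_state(), grasp_offset)
for n in ("scene","top","wrist"):
    d=get_image(n); cv2.imwrite(f"pics/a_{n}.png",d["color"])
    print(n,{k:v for k,v in d.items() if k!="color"})
E
```

```text
pics
{'clock': 0.0, 'qpos': array([-1.32903070e+00,  2.76628366e-01,  1.50612687e+00, -6.86039601e-06,
        1.36066216e+00, -1.21012036e-01]), 'qd': array([-1.36432571e-03, -6.33942539e-04,  2.15413112e-03, -5.21803614e-05,
        4.05403572e-04,  4.41120036e-04]), 'effort': array([ 1.22421985e-03, -4.16770399e+01, -2.45805198e+01, -3.23861950e-04,
        1.07572952e-02,  3.07354824e-06]), 'position': array([ 0.20391509, -0.53708333,  0.23042315]), 'ee_rot': array([ 0.12751824, -0.12760083,  0.69614951, -0.69486185]), 'contact_force': array([-0.21784641, -0.12294377,  0.19964386]), 'moment': array([-0.02572354, -0.00307643,  0.00622734]), 'width': 0.08525439952004578} 0.0187
scene {'mtx': array([[533.07255908,   0.        , 326.74614403],
       [  0.        , 533.07255908, 238.0266114 ],
       [  0.        ,   0.        ,   1.        ]]), 'R': array([[-0.77341284,  0.63374439,  0.01416438],
       [ 0.5391781 ,  0.66942718, -0.5110325 ],
       [-0.333346  , -0.38760197, -0.85944468]]), 't': array([ 0.40364149, -0.25001175,  1.3134213 ])}
top {'mtx': array([[520.49372179,   0.
[... 163 characters left out ...]
191, -0.01613245],
       [-0.99471605, -0.01816588, -0.10104442],
       [ 0.10071821,  0.0180575 , -0.99475111]]), 't': array([-0.00627652,  0.54321086,  1.13955727])}
wrist {'mtx': array([[370.48635423,   0.        , 325.26500932],
       [  0.        , 370.48635423, 241.49075151],
       [  0.        ,   0.        ,   1.        ]]), 'tool_from_camera': array([[-4.66524836e-04,  9.45211555e-01,  3.26458110e-01,
        -8.39191296e-02],
       [-1.28996026e-03, -3.26458443e-01,  9.45210675e-01,
        -1.41902625e-01],
       [ 9.99999059e-01,  1.98462683e-05,  1.37158631e-03,
        -1.74345901e-04],
       [ 0.00000000e+00,  0.00000000e+00,  0.00000000e+00,
         1.00000000e+00]])}
```

View pics/a_top.png

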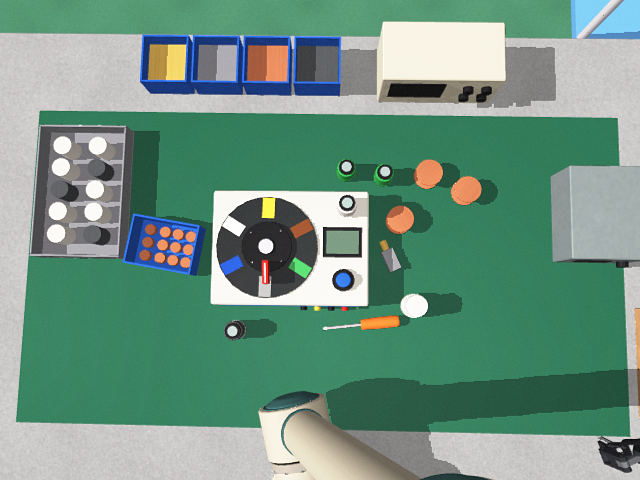

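View pics/a_scene.png

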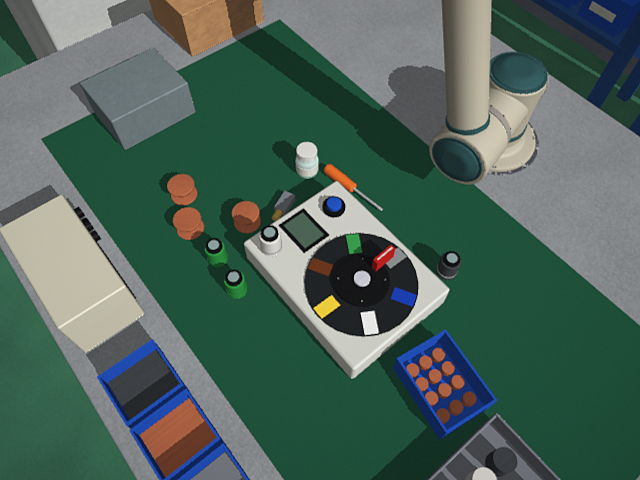

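The top picture shows the tester with the selector hub at about (266,246), the yellow field at (268,208), the red tab pointing at the robot (265,272), the blue button at (343,280) and the white camera at (347,204). The scene view agrees. I'll zoom in to measure.

```bash
python3 - <<'E'
import cv2
a=cv2.imread("pics/a_top.png")[185:310,205:375]
cv2.imwrite("pics/b_top.png",cv2.resize(a,None,fx=4.7,fy=4.7,interpolation=cv2.INTER_CUBIC))
a=cv2.imread("pics/a_scene.png")[180:380,240:460]
cv2.imwrite("pics/b_scene.png",cv2.resize(a,None,fx=3,fy=3,interpolation=cv2.INTER_CUBIC))
E
```

```text
(no output)
```

View pics/b_top.png

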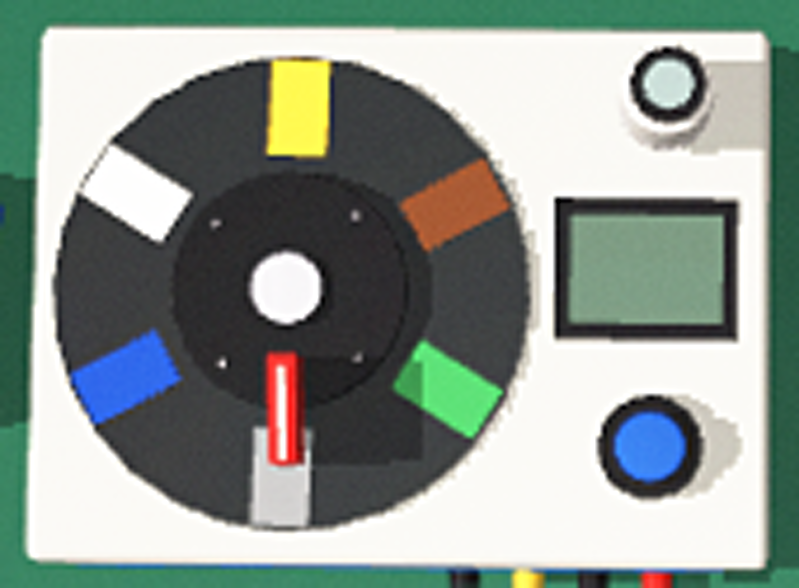

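View pics/b_scene.png

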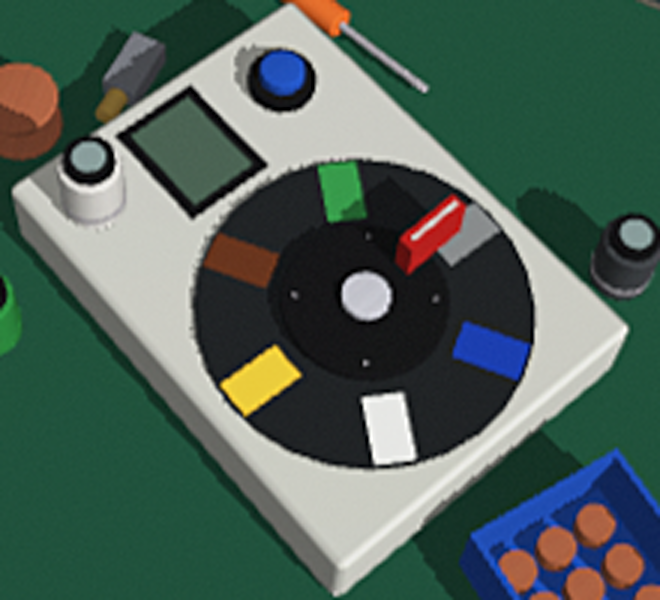

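View pics/a_wrist.png

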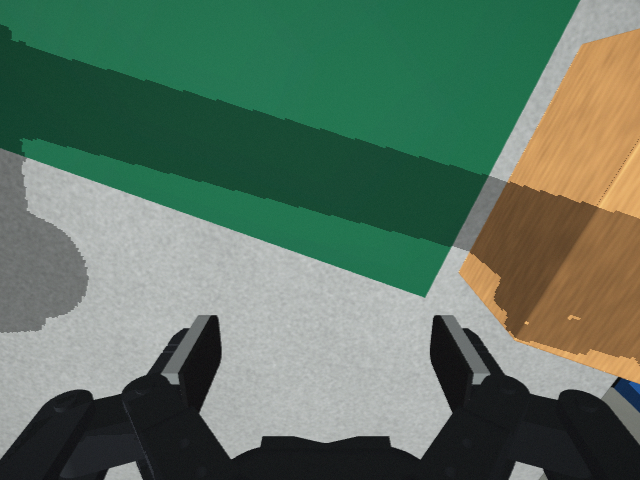

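```bash
cat > h.py <<'E'
import numpy as np,cv2
from rig import *
def ray(d,px,z):
    K,R,t=d["mtx"],d["R"],d["t"]
    v=R.T@np.linalg.inv(K)@np.array([px[0],px[1],1.]); c=-R.T@t
    return c+v*(z-c[2])/v[2]
def tri(obs):
    A=np.zeros((3,3));b=np.zeros(3)
    for d,px in obs:
        v=d["R"].T@np.linalg.inv(d["mtx"])@np.array([px[0],px[1],1.]);v/=np.linalg.norm(v);c=-d["R"].T@d["t"]
        P=np.eye(3)-np.outer(v,v);A+=P;b+=P@c
    return np.linalg.solve(A,b)
def uncrop(u,o,s): return np.array([o[0]+(u[0]+.5)/s-.5,o[1]+(u[1]+.5)/s-.5])
E
python3 - <<'E'
from h import *
T=get_image("top");S=get_image("scene")
ut=lambda u:uncrop(u,(205,185),4.7); us=lambda u:uncrop(u,(240,180),3)
P={"yellow":((299,108),(260,381),.0745),"hub":((286,289),(366,296),.090),"button":((650,446),(283,72),.085),
"tabout":((285,463),(458,200),.116),"tabin":((283,356),(402,240),.116),"grey":((281,478),None,.0745),"white":((136,193),(388,428),.0745),"green":((449,390),(343,191),.0745),"blue":((125,377),(492,350),.0745),"brown":((456,204),(241,261),.0745),"camw":((669,83),(90,158),.13)}
for k,(a,b,z) in P.items():
    print(k,ray(T,ut(a),z).round(4), b and ray(S,us(b),z).round(4), b and tri([(T,ut(a)),(S,us(b))]).round(4))
E
```

```text
yellow [0.621  0.1181 0.0745] [0.6227 0.1202 0.0745] [0.6216 0.1187 0.0703]
hub [0.5353 0.1197 0.09  ] [0.5384 0.1225 0.09  ] [0.536  0.1204 0.0836]
button [ 0.4678 -0.046   0.085 ] [ 0.4677 -0.0444  0.085 ] [ 0.4674 -0.0456  0.0835]
tabout [0.4561 0.1145 0.116 ] [0.4581 0.1167 0.116 ] [0.4561 0.1151 0.1117]
tabin [0.5031 0.1168 0.116 ] [0.5051 0.1159 0.116 ] [0.5039 0.1162 0.1148]
grey [0.4504 0.1212 0.0745] None None
white [0.58   0.1922 0.0745] [0.5815 0.1937 0.0745] [0.5804 0.1928 0.0713]
green [0.4919 0.0457 0.0745] [0.493  0.0491 0.0745] [0.4916 0.0466 0.0698]
blue [0.4951 0.1941 0.0745] [0.4956 0.1959 0.0745] [0.4949 0.1949 0.072 ]
brown [0.5775 0.0445 0.0745] [0.579  0.0473 0.0745] [0.5778 0.0451 0.07  ]
camw [ 0.6251 -0.0507  0.13  ] [ 0.6256 -0.0473  0.13  ] [ 0.6251 -0.0501  0.1262]
```

```bash
cat >> h.py <<'E'
from scipy.spatial.transform import Rotation as Ro
def Rt(s): q=s["ee_rot"]; return Ro.from_quat([q[1],q[2],q[3],q[0]]).as_matrix()
def shift(p):  # tool-axis shift cm to world p
    s=get_state(); return (Rt(s).T@(np.array(p)-s["position"])*100).round(2)
E
python3 - <<'E'
from h import *
R=Rt(get_state()); print(R.round(3))
import math
for g in ([[1,0,0],[0,0,1],[0,-1,0]],):
    pass
# down-pointing options: tool y=-z, tool z = world dir at yaw a
for a in (0,90,180,270):
    z=np.array([math.cos(math.radians(a)),math.sin(math.radians(a)),0]);y=np.array([0,0,-1.]);x=np.cross(y,z)
    G=np.c_[x,y,z]; print(a,np.degrees(Ro.from_matrix(R.T@G).as_rotvec()).round(1)/8)
print(shift([.470,.05,.16]))
E
```

```text
[[-0.935 -0.     0.355]
 [-0.355  0.001 -0.935]
 [-0.    -1.    -0.001]]
0 [ 0.   -8.65 -0.  ]
90 [ 0.00e+00 -1.99e+01 -1.25e-02]
180 [ 0.   13.85  0.  ]
270 [0.  2.6 0. ]
[-45.71   7.13 -45.47]
```

```bash
python3 -m jog '[255,-45.7,3,-45.5,0,-8.65,0, 255,-45.7,3,-45.5,0,-8.65,0, 255,-45.7,3,-45.5,0,-8.65,0, 255,-45.7,3,-45.5,0,-8.65,0, 255,-45.7,3,-45.5,0,-8.65,0, 255,-45.7,3,-45.5,0,-8.65,0, 255,-45.7,3,-45.5,0,-8.65,0, 255,-45.7,3,-45.5,0,-8.65,0, 255,-45.7,3,-45.5,0,-8.65,0, 255,-45.7,3,-45.5,0,-8.65,0, 255,-45.7,3,-45.5,0,-8.65,0, 255,-45.7,3,-45.5,0,-8.65,0]' 20
python3 - <<'E'
from h import *
s=get_state();print(s["position"],Rt(s).round(3),s["qpos"].round(2),s["width"],s["contact_force"])
cv2.imwrite("pics/c_wrist.png",get_image("wrist")["color"])
cv2.imwrite("pics/c_scene.png",get_image("scene")["color"])
E
```

```text
clock: 1.75
position: [0.4701, 0.0513, 0.201]
ee_rot: [-0.501, 0.501, -0.499, 0.499]
contact_force: [0.1, -0.2, 0.1]
width: 0.0001
[0.47008151 0.0512579  0.20100267] [[ 0.003 -0.     1.   ]
 [-1.    -0.     0.003]
 [ 0.    -1.    -0.   ]] [-0.04  0.14  1.76 -0.    1.24 -0.04] 6.131957884800555e-05 [ 0.09748969 -0.15304018  0.09572733]
```

View pics/c_wrist.png

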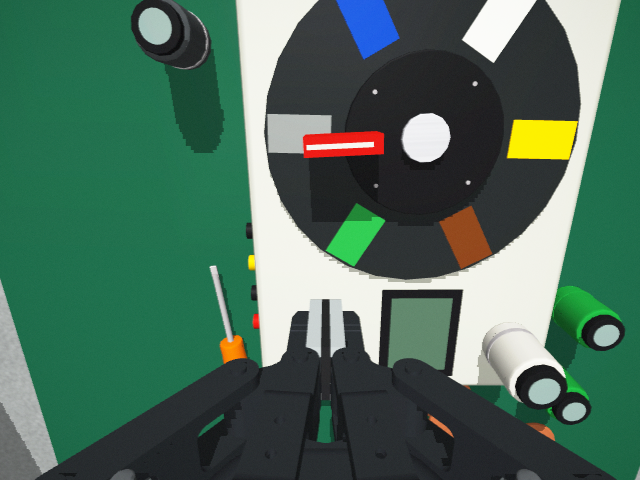

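View pics/c_scene.png

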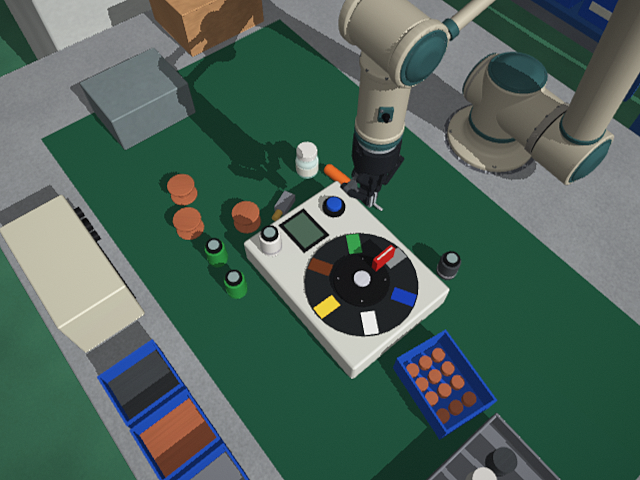

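Wrist view: red tab from (303,146) to (384,143), hub (426,138), yellow field (542,140), grey at (299,133), fingertips at about (325,300). Only one red tab and one yellow field on the ring, so there's no ambiguity here. The loose yellow is in the far bin and a cable plug, and the coils and green cameras stay clear of the path.

```bash
cat >> h.py <<'E'
def wcam(s,W):
    T=np.eye(4);T[:3,:3]=Rt(s);T[:3,3]=s["position"]
    M=np.linalg.inv(T@W["tool_from_camera"]); return dict(mtx=W["mtx"],R=M[:3,:3],t=M[:3,3],color=W["color"])
def wrist():
    s=get_state(); return wcam(s,get_image("wrist"))
E
python3 - <<'E'
from h import *
d=wrist()
for n,p,z in (("hub",(426,138),.09),("yel",(542,140),.0745),("grey",(299,133),.0745),("white",(499,24),.0745),("green",(356,235),.0745),("blue",(368,17),.0745),("brown",(465,237),.0745),("tout",(303.5,146.5),.116),("tin",(384,143),.116)):
    print(n,ray(d,p,z).round(4))
for y in (.0813,.10,.0935): print(shift([.470,y,.093]))
a=d["color"][60:270,230:600];cv2.imwrite("pics/d.png",cv2.resize(a,None,fx=2.1,fy=2.1,interpolation=cv2.INTER_CUBIC))
E
```

```text
hub [0.5354 0.1182 0.09  ]
yel [0.6209 0.1159 0.0745]
grey [0.4508 0.1206 0.0745]
white [0.5797 0.1874 0.0745]
green [0.4925 0.0458 0.0745]
blue [0.4961 0.1912 0.0745]
brown [0.5759 0.0443 0.0745]
tout [0.4561 0.1149 0.116 ]
tin [0.5039 0.117  0.116 ]
[-3.23 10.82  0.07]
[-5.1  10.82  0.07]
[-4.45 10.82  0.07]
```

View pics/d.png

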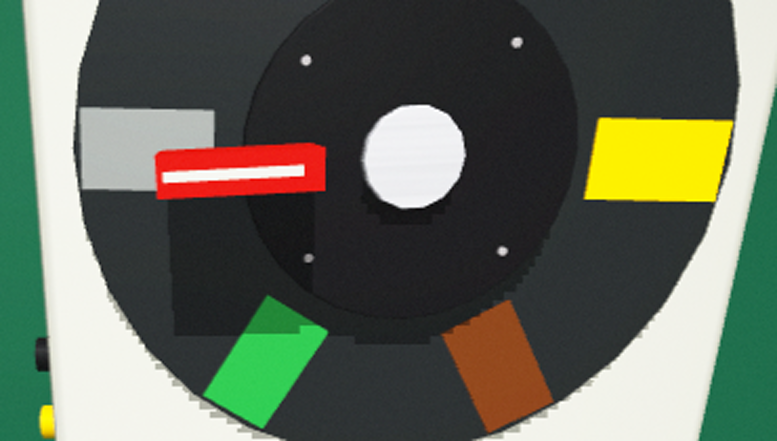

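```bash
python3 -m jog '[255,-3.6,6,0.2,0,0,0, 255,-3.6,10.8,0.2,0,0,0, 255,-3.6,10.8,0.2,0,0,0, 255,-3.6,10.8,0.2,0,0,0]'
cat >> h.py <<'E'
def push(th,r=.063,ax=(.5357,.119),hx=.0075,hy=.011,extra=0):
    t=np.radians(th);u=np.array([np.cos(t),np.sin(t)]);n=np.array([-u[1],u[0]])
    return np.array(ax)+r*u+n*(.006+hx*abs(n[0])+hy*abs(n[1])+extra)
E
python3 - <<'E'
from h import *
s=get_state();print(s["position"],s["contact_force"])
for th in [182.5,180,178]+list(range(175,115,-5)): 
    p=push(th);print(th,p.round(4),shift([*p,.093]))
E
```

```text
clock: 2.4
position: [0.4732, 0.085, 0.0948]
ee_rot: [-0.5, 0.499, -0.5, 0.501]
contact_force: [0.2, -1.0, 0.7]
width: -0.0003
[0.47315558 0.08498086 0.09484858] [ 0.16870843 -0.98729543  0.71856386]
182.5 [0.4735 0.099 ] [-1.4   0.18  0.03]
180 [0.4727 0.102 ] [-1.7   0.18 -0.05]
178 [0.4721 0.104 ] [-1.9   0.18 -0.11]
175 [0.4714 0.1069] [-2.2   0.18 -0.18]
170 [0.4705 0.1121] [-2.71  0.18 -0.27]
165 [0.47   0.1174] [-3.24  0.18 -0.32]
160 [0.47   0.1228] [-3.78  0.18 -0.32]
155 [0.4705 0.1283] [-4.33  0.18 -0.27]
150 [0.4715 0.1338] [-4.88  0.18 -0.17]
145 [0.473  0.1393] [-5.43  0.18 -0.02]
140 [0.4751 0.1448] [-5.98  0.18  0.18]
135 [0.4777 0.1501] [-6.51  0.18  0.44]
130 [0.4808 0.1552] [-7.02  0.18  0.75]
125 [0.4844 0.16  ] [-7.51  0.19  1.12]
120 [0.4886 0.1646] [-7.96  0.19  1.53]
```

```bash
python3 -m jog '[255,-0.7,0,0,0,0,0, 255,-1.2,0,0,0,0,0, 255,-1.5,0,0,0,0,0, 255,-1.9,0,-0.1,0,0,0, 255,-2.3,0,-0.2,0,0,0, 255,-2.7,0,-0.25,0,0,0, 255,-3.2,0,-0.3,0,0,0, 255,-3.2,0,-0.3,0,0,0]'
python3 - <<'E'
from h import *
s=get_state();print(s["position"],s["contact_force"])
cv2.imwrite("pics/e.png",get_image("wrist")["color"])
for th in range(165,40,-5): 
    p=push(th);print(th,p.round(4),shift([*p,.093]))
E
```

```text
clock: 3.4
position: [0.4684, 0.1185, 0.0931]
ee_rot: [0.5, -0.5, 0.5, -0.5]
contact_force: [-0.0, -0.2, 1.0]
width: -0.0001
[0.46841259 0.11853281 0.09309648] [-0.02861056 -0.17986498  0.95620616]
165 [0.47   0.1174] [0.11 0.   0.18]
160 [0.47   0.1228] [-0.43  0.    0.18]
155 [0.4705 0.1283] [-0.98  0.    0.22]
150 [0.4715 0.1338] [-1.54  0.    0.32]
145 [0.473  0.1393] [-2.09  0.    0.47]
140 [0.4751 0.1448] [-2.63  0.    0.68]
135 [0.4777 0.1501] [-3.16  0.    0.94]
130 [0.4808 0.1552] [-3.67  0.    1.25]
125 [0.4844 0.16  ] [-4.16  0.    1.62]
120 [0.4886 0.1646] [-4.61  0.    2.03]
115 [0.4933 0.1687] [-5.03  0.    2.5 ]
110 [0.4984 0.1725] [-5.4   0.    3.01]
105 [0.5039 0.1757] [-5.72  0.    3.56]
100 [0.5097 0.1784] [-5.99  0.    4.14]
95 [0.5158 0.1805] [-6.21  0.    4.75]
90 [0.5222 0.182 ] [-6.36  0.    5.39]
85 [0.5268 0.183 ] [-6.46  0.    5.85]
80 [0.5316 0.1837] [-6.53 -0.    6.33]
75 [0.5365 0.184 ] [-6.56 -0.    6.82]
70 [0.5415 0.1839] [-6.55 -0.    7.32]
65 [0.5465 0.1835] [-6.5  -0.    7.82]
60 [0.5516 0.1826] [-6.41 -0.    8.33]
55 [0.5567 0.1812] [-6.28 -0.    8.84]
50 [0.5618 0.1794] [-6.09 -0.    9.35]
45 [0.5668 0.177 ] [-5.86 -0.01  9.85]
```

View pics/e.png

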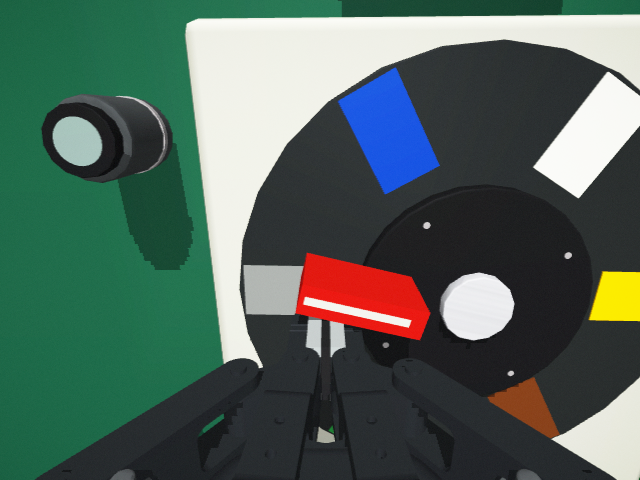

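The tab is moving: its white line runs (305,300)-(410,323), rotated clockwise, with the fingertip against its near side and very little force. I'll continue along the arc.

```bash
python3 -m jog '[255,-0.4,0,0.15,0,0,0, 255,-1,0,0.2,0,0,0, 255,-1.5,0,0.3,0,0,0, 255,-2.1,0,0.45,0,0,0, 255,-2.6,0,0.7,0,0,0, 255,-3.15,0,0.95,0,0,0, 255,-3.65,0,1.25,0,0,0, 255,-4.15,0,1.6,0,0,0, 255,-4.6,0,2.05,0,0,0, 255,-5.05,0,2.5,0,0,0, 255,-5.4,0,3,0,0,0, 255,-5.7,0,3.55,0,0,0]'
python3 - <<'E'
from h import *
s=get_state();print(s["position"],s["contact_force"])
cv2.imwrite("pics/f.png",get_image("wrist")["color"])
for th in range(105,20,-5): 
    p=push(th);print(th,p.round(4),shift([*p,.093]))
E
```

```text
clock: 4.95
position: [0.5045, 0.1752, 0.0932]
ee_rot: [0.5, -0.5, 0.5, -0.5]
contact_force: [-1.6, -2.1, 0.9]
width: -0.0
[0.50452826 0.17524193 0.09320027] [-1.56879984 -2.07035551  0.9084868 ]
105 [0.5039 0.1757] [-0.01  0.03 -0.18]
100 [0.5097 0.1784] [-0.28  0.03  0.41]
95 [0.5158 0.1805] [-0.49  0.03  1.02]
90 [0.5222 0.182 ] [-0.64  0.03  1.66]
85 [0.5268 0.183 ] [-0.74  0.03  2.12]
80 [0.5316 0.1837] [-0.81  0.03  2.59]
75 [0.5365 0.184 ] [-0.84  0.03  3.08]
70 [0.5415 0.1839] [-0.84  0.03  3.58]
65 [0.5465 0.1835] [-0.79  0.03  4.09]
60 [0.5516 0.1826] [-0.7   0.03  4.6 ]
55 [0.5567 0.1812] [-0.56  0.03  5.11]
50 [0.5618 0.1794] [-0.38  0.03  5.61]
45 [0.5668 0.177 ] [-0.15  0.03  6.11]
40 [0.5716 0.1742] [0.13 0.04 6.6 ]
35 [0.5762 0.171 ] [0.46 0.04 7.06]
30 [0.5806 0.1672] [0.84 0.04 7.5 ]
25 [0.5847 0.163 ] [1.26 0.04 7.91]
```

View pics/f.png

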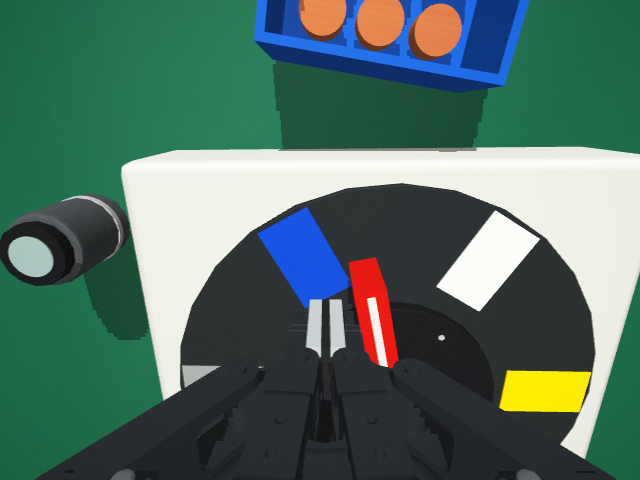

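Tab now at about 103°: white line (372,300)-(383,365), with the fingertip on its left at (325,300). It follows the model, so I'll continue.

```bash
python3 -m jog '[255,-0.3,0,0.4,0,0,0, 255,-0.5,0,1,0,0,0, 255,-0.65,0,1.6,0,0,0, 255,-0.75,0,2.1,0,0,0, 255,-0.8,0,2.6,0,0,0, 255,-0.85,0,3.1,0,0,0, 255,-0.85,0,3.6,0,0,0, 255,-0.8,0,4.1,0,0,0, 255,-0.7,0,4.6,0,0,0, 255,-0.55,0,5.1,0,0,0, 255,-0.4,0,5.6,0,0,0, 255,-0.15,0,6.1,0,0,0]'
python3 - <<'E'
from h import *
s=get_state();print(s["position"],s["contact_force"])
cv2.imwrite("pics/g.png",get_image("wrist")["color"])
for th in range(45,-5,-3): 
    p=push(th);print(th,p.round(4),shift([*p,.093]))
E
```

```text
clock: 6.5
position: [0.5658, 0.1764, 0.0933]
ee_rot: [-0.5, 0.5, -0.5, 0.5]
contact_force: [-2.8, 1.0, -0.5]
width: -0.0004
[0.56579921 0.17640422 0.09329567] [-2.76374344  0.99367102 -0.4795744 ]
45 [0.5668 0.177 ] [-0.09  0.03  0.  ]
42 [0.5697 0.1754] [0.07 0.03 0.3 ]
39 [0.5725 0.1736] [0.25 0.04 0.58]
36 [0.5753 0.1717] [0.44 0.04 0.86]
33 [0.578  0.1695] [0.66 0.04 1.13]
30 [0.5806 0.1672] [0.89 0.04 1.39]
27 [0.5831 0.1647] [1.14 0.04 1.64]
24 [0.5855 0.1621] [1.4  0.04 1.88]
21 [0.5877 0.1593] [1.68 0.04 2.1 ]
18 [0.5898 0.1563] [1.98 0.04 2.31]
15 [0.5917 0.1532] [2.28 0.04 2.5 ]
12 [0.5935 0.15  ] [2.61 0.04 2.68]
9 [0.5951 0.1467] [2.94 0.04 2.84]
6 [0.5965 0.1432] [3.29 0.04 2.98]
3 [0.5977 0.1397] [3.64 0.04 3.1 ]
0 [0.5987 0.136 ] [4.01 0.04 3.2 ]
-3 [0.5995 0.1331] [4.3  0.04 3.28]
```

View pics/g.png

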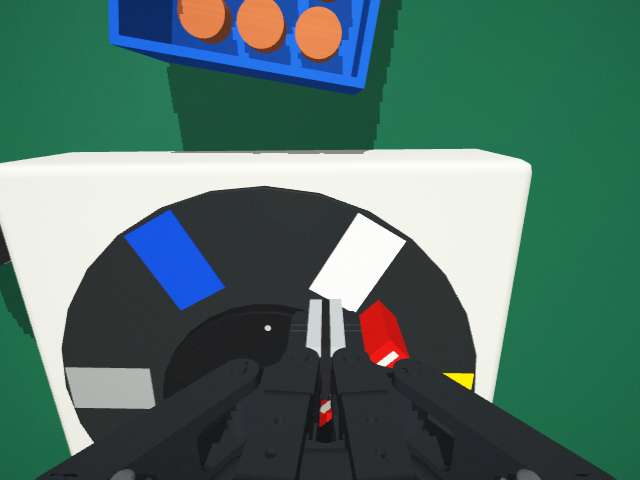

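The tab stands at about 45°, red end at (385,330) right of the fingertip. I'll go on more slowly to about 8° and check.

```bash
python3 -m jog '[255,0.05,0,0.3,0,0,0, 255,0.25,0,0.6,0,0,0, 255,0.45,0,0.85,0,0,0, 255,0.65,0,1.1,0,0,0, 255,0.9,0,1.4,0,0,0, 255,1.15,0,1.65,0,0,0, 255,1.4,0,1.9,0,0,0, 255,1.7,0,2.1,0,0,0, 255,2,0,2.3,0,0,0, 255,2.3,0,2.5,0,0,0, 255,2.6,0,2.7,0,0,0, 255,2.9,0,2.85,0,0,0]'
python3 - <<'E'
from h import *
s=get_state();print(s["position"],s["contact_force"])
cv2.imwrite("pics/h_w.png",get_image("wrist")["color"])
a=get_image("top")["color"][170:320,190:390];cv2.imwrite("pics/h_t.png",cv2.resize(a,None,fx=4,fy=4,interpolation=cv2.INTER_CUBIC))
a=get_image("scene")["color"][180:380,240:460];cv2.imwrite("pics/h_s.png",cv2.resize(a,None,fx=3,fy=3,interpolation=cv2.INTER_CUBIC))
E
```

```text
clock: 8.05
position: [0.5941, 0.1473, 0.0933]
ee_rot: [-0.5, 0.5, -0.5, 0.5]
contact_force: [-1.4, 1.5, -0.3]
width: 0.0001
[0.59413083 0.14729051 0.09329674] [-1.43109008  1.52244592 -0.27996511]
```

View pics/h_t.png

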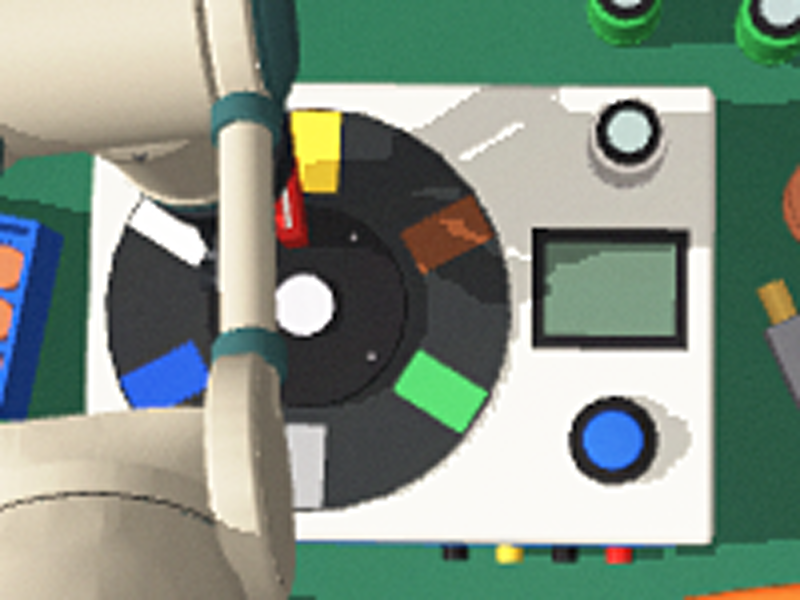

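View pics/h_s.png

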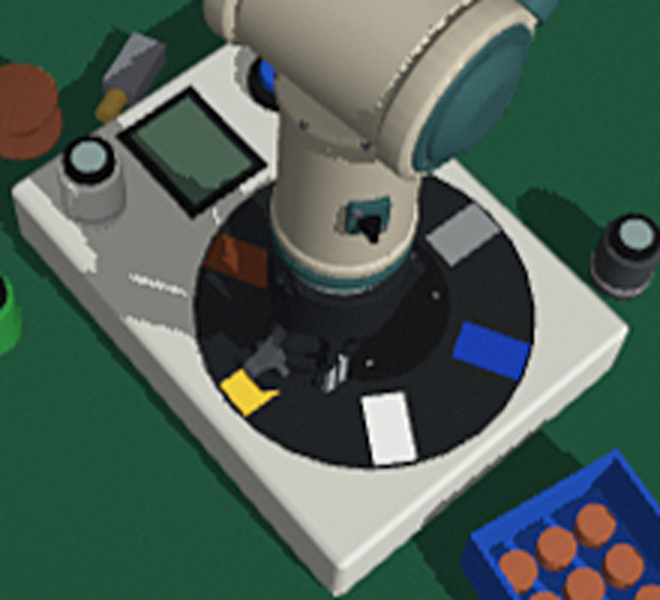

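View pics/h_w.png

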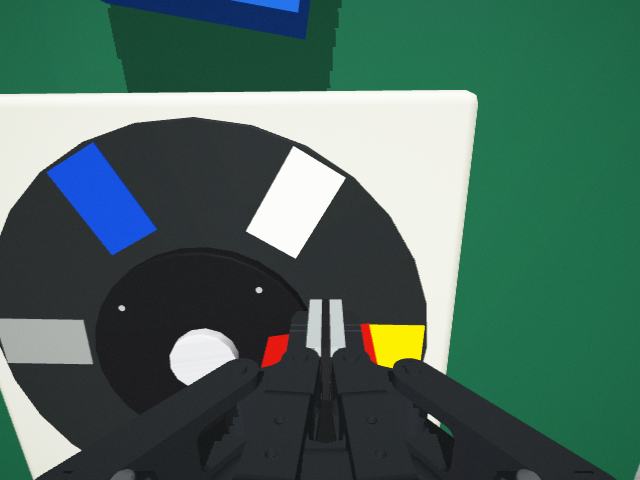

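```bash
python3 -m jog '[255,0.3,0,0.15,0,0,0, 255,0.6,0,0.25,0,0,0, 255,0.8,0,0.35,0,0,0, 255,1,0,0.4,0,0,0, 255,1.1,0,0.4,0,0,0, 255,1.1,0,0.4,0,0,0, 255,0.4,0,0.4,0,0,0, 255,-1,0,0.4,0,0,0, 255,-4,0,0.4,0,0,0, 255,-4,-3,0.4,0,0,0, 255,-4,-7,0.4,0,0,0, 255,-4,-7,0.4,0,0,0]'
python3 - <<'E'
from h import *
s=get_state();print(s["position"],s["contact_force"])
d=wrist();cv2.imwrite("pics/i_w.png",d["color"])
a=get_image("top")["color"][170:320,190:390];cv2.imwrite("pics/i_t.png",cv2.resize(a,None,fx=4,fy=4,interpolation=cv2.INTER_CUBIC))
E
```

```text
clock: 9.7
position: [0.6003, 0.189, 0.1671]
ee_rot: [0.503, -0.498, 0.498, -0.501]
contact_force: [-0.1, 0.2, 0.2]
width: -0.0002
[0.60034278 0.18895054 0.1670501 ] [-0.1226821   0.2496073   0.17248396]
```

View pics/i_t.png

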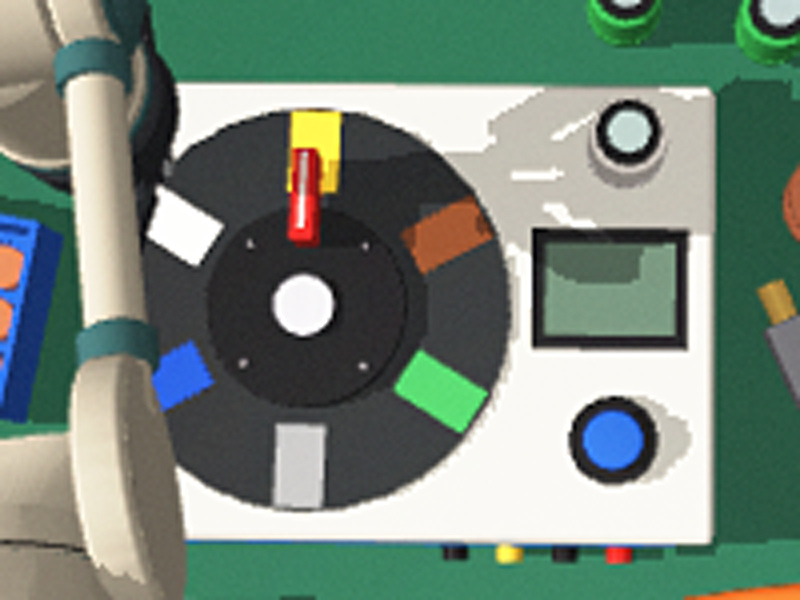

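View pics/i_w.png

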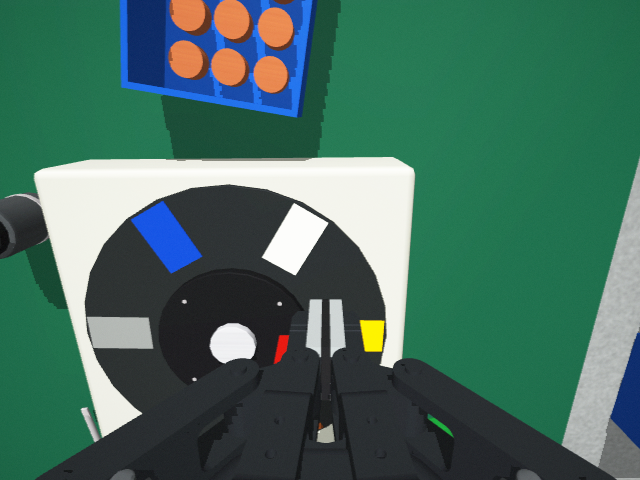

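```bash
python3 - <<'E'
from h import *
T=get_image("top");ut=lambda u:uncrop(u,(190,170),4)
g=lambda u,z:ray(T,ut(u),z)
to=g((306,150),.116);ti=g((302.5,240),.116);y=g((315.5,151),.0745);gr=g((300,466),.0745);h=g((304,305),.09)
f=lambda v:np.degrees(np.arctan2(v[1],v[0])).round(2)
print(to,ti,y,gr,h); print("tab",f(to-ti),f(to-h),"tabmid-h",f((to+ti)/2-h),"yellow",f(y-gr),f(y-h))
a=T["color"][190:252,238:300];cv2.imwrite("pics/j.png",cv2.resize(a,None,fx=9.6,fy=9.6,interpolation=cv2.INTER_CUBIC))
E
```

```text
[0.61460589 0.1175294  0.116     ] [0.56715442 0.11790942 0.116     ] [0.62145512 0.11755262 0.0745    ] [0.4508125  0.12073803 0.0745    ] [0.53578625 0.11931539 0.09      ]
tab -0.46 -1.3 tabmid-h -1.66 yellow -1.07 -1.18
```

View pics/j.png

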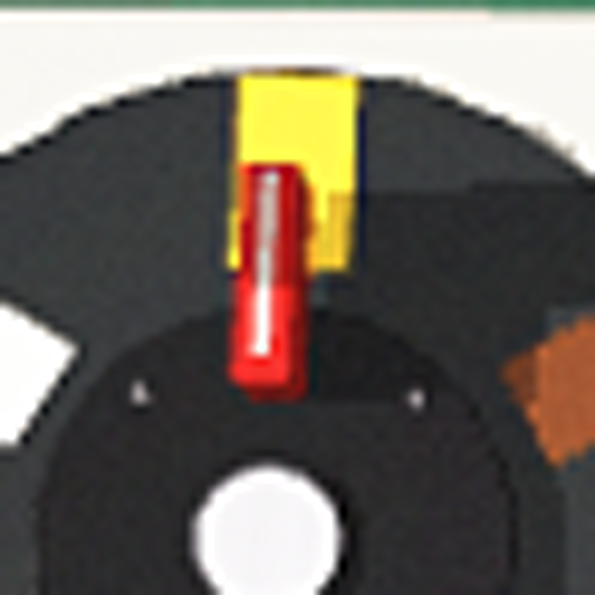

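The tab lies on the yellow field: tip at (0.6146, 0.1175) against field point (0.6158, 0.1176), about 1 mm apart. I'll move up and away to a viewpoint that gives an independent wrist check.

```bash
python3 - <<'E'
from h import *
print(shift([.47,.051,.20]))
E
```

```text
[ 13.68  -3.73 -12.72]
```

```bash
python3 -m jog '[255,0,-3.7,0,0,0,0, 255,4,-3.7,-4,0,0,0, 255,8,-3.7,-8,0,0,0, 255,12,-3.7,-12,0,0,0, 255,13.7,-3.7,-12.7,0,0,0, 255,13.7,-3.7,-12.7,0,0,0, 255,13.7,-3.7,-12.7,0,0,0]'
python3 - <<'E'
from h import *
s=get_state();print(s["position"],s["contact_force"])
d=wrist();cv2.imwrite("pics/k.png",d["color"])
a=d["color"][60:340,300:640];cv2.imwrite("pics/k2.png",cv2.resize(a,None,fx=2.1,fy=2.1,interpolation=cv2.INTER_CUBIC))
E
```

```text
clock: 10.72
position: [0.4721, 0.0511, 0.2]
ee_rot: [0.5, -0.5, 0.5, -0.5]
contact_force: [0.5, 0.5, -0.5]
width: -0.0001
[0.47205312 0.05110458 0.19999538] [ 0.48752921  0.49192095 -0.47901376]
```

View pics/k2.png

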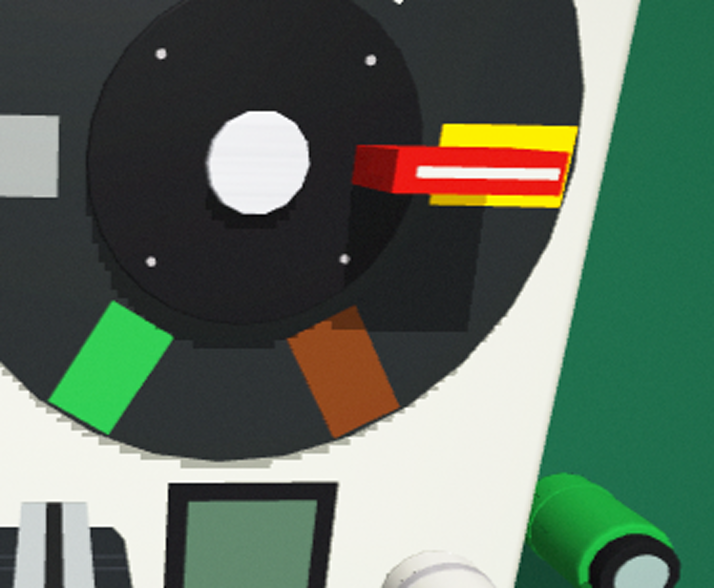

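```bash
python3 - <<'E'
from h import *
d=wrist();ut=lambda u:uncrop(u,(300,60),2.1)
g=lambda u,z:ray(d,ut(u),z)
to=g((567,174),.116);ti=g((395,171),.116);y=g((503,166),.0745);h=g((258,162),.09)
br=g((344,372),.0745)
f=lambda v:np.degrees(np.arctan2(v[1],v[0])).round(2)
print(to,ti,y,h,br);print(f(to-ti),f(to-h),f(y-h),"brown-60",f(br-h)+60)
print("btn",shift([.4677,-.0455,.11]))
E
```

```text
[0.61628425 0.11918451 0.116     ] [0.56771148 0.1199671  0.116     ] [0.62106162 0.11873181 0.0745    ] [0.53559723 0.12085884 0.09      ] [0.57710128 0.04661035 0.0745    ]
-0.92 -1.19 -1.43 brown-60 -0.7999999999999972
btn [ 9.68  8.99 -0.43]
```

Both views put the tab within about 0.5° of the yellow field's middle. Now the button: go above it, then press.

```bash
python3 -m jog '[255,5,0,-0.2,0,0,0, 255,9.7,0,-0.4,0,0,0, 255,9.7,4,-0.4,0,0,0, 255,9.7,8,-0.4,0,0,0, 255,9.7,10,-0.4,0,0,0, 255,9.7,10,-0.4,0,0,0]'
python3 - <<'E'
from h import *
s=get_state();print(s["position"],s["contact_force"])
a=get_image("wrist")["color"][200:440,200:480];cv2.imwrite("pics/l.png",cv2.resize(a,None,fx=2.4,fy=2.4))
E
```

```text
clock: 11.58
position: [0.4663, -0.0458, 0.0987]
ee_rot: [0.499, -0.501, 0.501, -0.499]
contact_force: [0.7, 1.1, 1.9]
width: 0.0001
[ 0.46625194 -0.04575049  0.09867696] [0.73973859 1.08148127 1.90178305]
```

View pics/l.png

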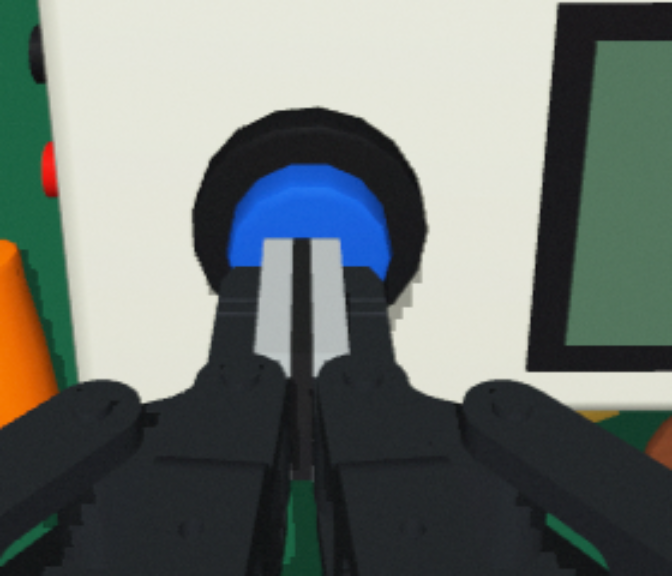

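The fingertip is over the blue button's middle. I'll press gradually.

```bash
python3 -m jog '[255,0,0.5,0.1,0,0,0, 255,0,0.9,0.1,0,0,0, 255,0,1.2,0.1,0,0,0, 255,0,1.4,0.1,0,0,0, 255,0,1.4,0.1,0,0,0]'
```

```text
clock: 12.25
position: [0.4687, -0.0466, 0.0868]
ee_rot: [-0.5, 0.499, -0.5, 0.501]
contact_force: [2.5, 1.1, 3.9]
width: -0.0
```

```bash
python3 -m jog '[255,0,0.15,0,0,0,0, 255,0,0.3,0,0,0,0, 255,0,0.3,0,0,0,0]'; python3 -m jog '[255,0,0.15,0,0,0,0, 255,0,0.3,0,0,0,0, 255,0,0.3,0,0,0,0]'
```

```text
clock: 12.62
position: [0.4689, -0.0466, 0.0858]
ee_rot: [-0.501, 0.499, -0.499, 0.501]
contact_force: [-1.8, 2.3, 20.5]
width: -0.0001
clock: 13.0
position: [0.469, -0.0466, 0.0854]
ee_rot: [-0.501, 0.499, -0.499, 0.501]
contact_force: [-8.4, 2.9, 41.0]
width: -0.0001
```

Firm stop at 20–41 N, well past the 5 N needed, so the button is fully down. I'll release straight up.

```bash
python3 -m jog '[255,0,-0.6,0,0,0,0, 255,0,-1.5,0,0,0,0, 255,0,-5,0,0,0,0, 255,0,-10,0,0,0,0, 255,0,-14,0,0,0,0, 255,6,-14,-6,0,0,0, 255,12,-14,-10,0,0,0, 255,16,-14,-12,0,0,0, 255,16,-14,-12,0,0,0, 255,16,-14,-12,0,0,0]'
python3 - <<'E'
from h import *
s=get_state();print(s["position"],s["contact_force"])
T=get_image("top");cv2.imwrite("pics/m_t.png",T["color"])
a=T["color"][185:310,205:375];cv2.imwrite("pics/m.png",cv2.resize(a,None,fx=4.7,fy=4.7,interpolation=cv2.INTER_CUBIC))
a=get_image("scene")["color"];cv2.imwrite("pics/m_s.png",a)
E
```

```text
clock: 14.25
position: [0.347, -0.2065, 0.2197]
ee_rot: [0.499, -0.499, 0.501, -0.5]
contact_force: [-0.0, 1.0, 0.3]
width: 0.0002
[ 0.34704727 -0.20648968  0.21970324] [-0.04849476  0.99731494  0.31256842]
```

View pics/m.png

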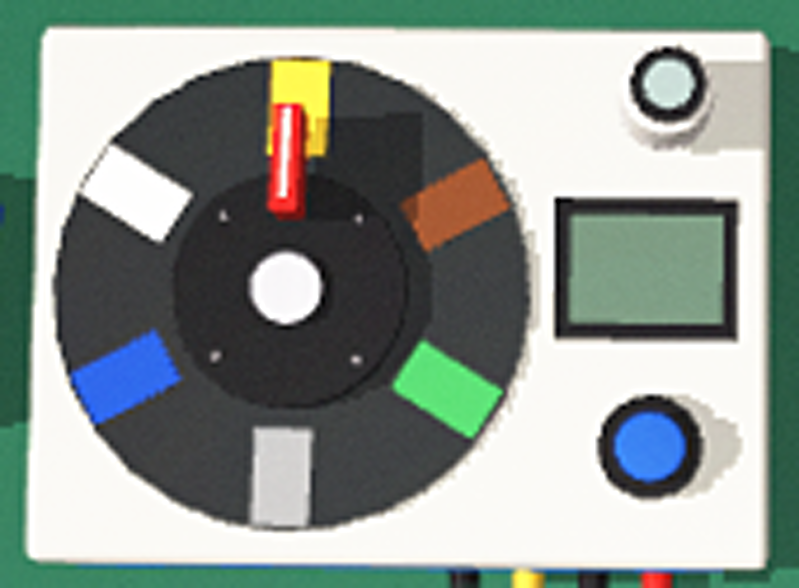

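View pics/m_s.png

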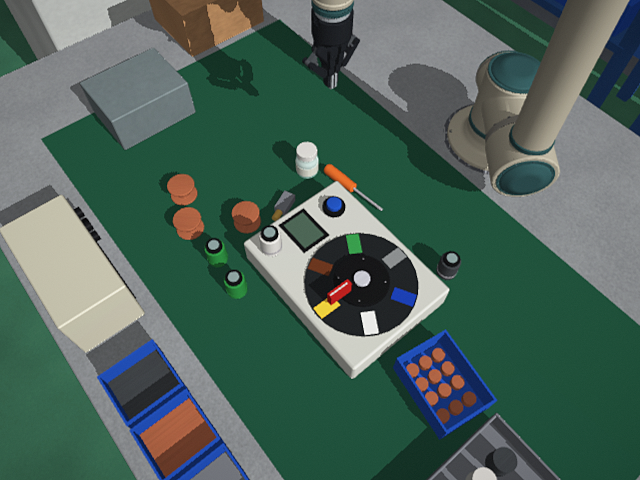

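Tab is still on yellow, and the bystanders look unmoved. The stop came slightly higher (0.086) than I expected for 6 mm of travel, so I'll press once more in fine steps, reading force against height and looking while it's down.

```bash
python3 - <<'E'
from h import *
print(shift([.4677,-.0455,.11]))
E
```

```text
[-15.96  11.    11.99]
```

```bash
python3 -m jog '[255,-5,0,4,0,0,0, 255,-10,0,8,0,0,0, 255,-16,0,12,0,0,0, 255,-16,4,12,0,0,0, 255,-16,8,12,0,0,0, 255,-16,11,12,0,0,0, 255,-16,11,12,0,0,0, 255,-16,11,12,0,0,0, 255,-16,11,12,0,0,0]'
for i in 1; do :; done
python3 -m jog '[255,0,0.6,0,0,0,0, 255,0,1.2,0,0,0,0, 255,0,1.2,0,0,0,0, 255,0,1.2,0,0,0,0]'
python3 - <<'E'
from h import *
a=get_image("wrist")["color"][200:440,200:480];cv2.imwrite("pics/n1.png",cv2.resize(a,None,fx=2.4,fy=2.4))
E
python3 -m jog '[255,0,0.2,0,0,0,0, 255,0,0.2,0,0,0,0]'
python3 -m jog '[255,0,0.2,0,0,0,0, 255,0,0.2,0,0,0,0]'
python3 -m jog '[255,0,0.2,0,0,0,0, 255,0,0.2,0,0,0,0]'
python3 -m jog '[255,0,0.2,0,0,0,0, 255,0,0.2,0,0,0,0]'
python3 -m jog '[255,0,0.2,0,0,0,0, 255,0,0.2,0,0,0,0]'
python3 -m jog '[255,0,0.2,0,0,0,0, 255,0,0.2,0,0,0,0]'
python3 - <<'E'
from h import *
a=get_image("wrist")["color"][200:440,200:480];cv2.imwrite("pics/n2.png",cv2.resize(a,None,fx=2.4,fy=2.4))
E
```

```text
clock: 15.48
position: [0.4691, -0.0465, 0.1117]
ee_rot: [-0.501, 0.5, -0.499, 0.501]
contact_force: [0.4, -1.0, 1.1]
width: -0.0
clock: 15.98
position: [0.4678, -0.0466, 0.0982]
ee_rot: [0.5, -0.5, 0.5, -0.5]
contact_force: [0.1, -0.2, 0.0]
width: 0.0005
clock: 16.27
position: [0.4677, -0.0465, 0.0962]
ee_rot: [0.5, -0.5, 0.5, -0.5]
contact_force: [-0.5, -0.1, 0.4]
width: 0.0004
clock: 16.52
position: [0.4677, -0.0465, 0.0941]
ee_rot: [0.5, -0.5, 0.5, -0.5]
contact_force: [-0.1, 0.9, 0.4]
width: -0.0004
clock: 16.77
position: [0.4678, -0.0465, 0.0922]
ee_rot: [0.5, -0.5, 0.5, -0.5]
contact_force: [0.5, 1.2, 0.6]
width: -0.0003
clock: 17.02
position: [0.4679, -0.0466, 0.0903]
ee_rot: [-0.5, 0.5, -0.5, 0.5]
contact_force: [-0.2, -0.2, 2.8]
width: 0.0
clock: 17.27
position: [0.4679, -0.0466, 0.0884]
ee_rot: [-0.5, 0.5, -0.5, 0.5]
contact_force: [-1.0, 0.1, 4.1]
width: -0.0002
clock: 17.52
position: [0.4679, -0.0466, 0.0863]
ee_rot: [-0.5, 0.5, -0.5, 0.5]
contact_force: [-0.4, 0.8, 4.9]
width: 0.0001
```

View pics/n1.png

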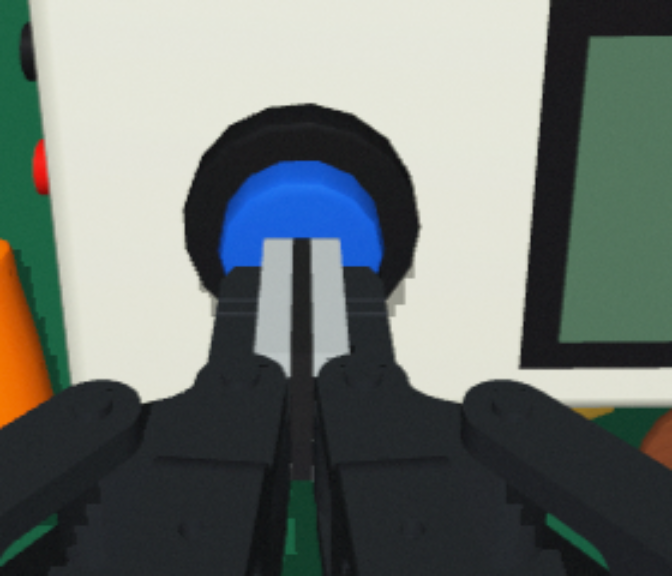

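View pics/n2.png

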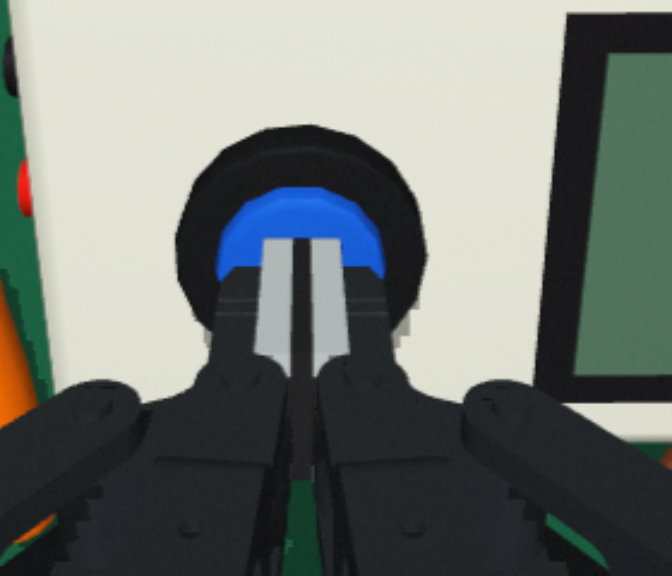

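The spring begins at about z = 0.092 and reaches 4.9 N at 0.0863. The stop found earlier (0.0858) is therefore the full 6 mm. I'll nudge to the stop once more and release.

```bash
python3 -m jog '[255,0,0.15,0,0,0,0, 255,0,0.15,0,0,0,0]'; python3 -m jog '[255,0,-0.6,0,0,0,0, 255,0,-1.5,0,0,0,0, 255,0,-5,0,0,0,0, 255,0,-10,0,0,0,0, 255,0,-14,0,0,0,0, 255,6,-14,-6,0,0,0, 255,12,-14,-10,0,0,0, 255,16,-14,-12,0,0,0, 255,16,-14,-12,0,0,0, 255,16,-14,-12,0,0,0, 255,16,-14,-12,0,0,0]'
python3 - <<'E'
from h import *
T=get_image("top");b=cv2.imread("pics/a_top.png")
cv2.imwrite("pics/o.png",T["color"])
print(cv2.absdiff(T["color"],cv2.imread("pics/m_t.png"))[185:310,205:375].max())
E
```

```text
clock: 17.82
position: [0.4679, -0.0466, 0.0859]
ee_rot: [-0.5, 0.5, -0.5, 0.5]
contact_force: [-3.1, 0.4, 12.8]
width: -0.0001
clock: 19.2
position: [0.3484, -0.2054, 0.2246]
ee_rot: [0.501, -0.5, 0.5, -0.5]
contact_force: [0.5, 1.1, -0.7]
width: 0.0001
10
```

View pics/o.png

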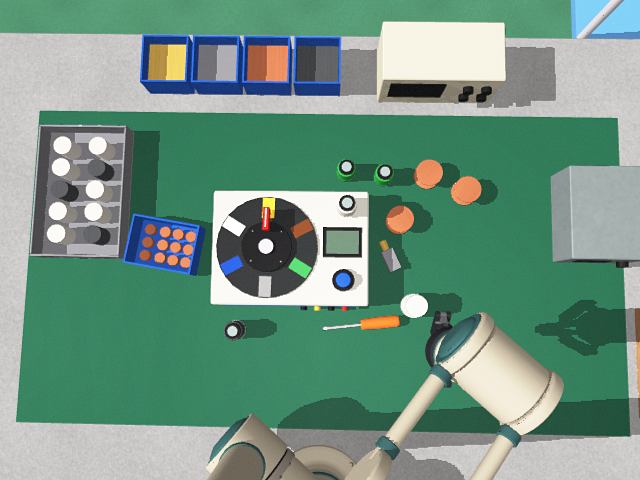

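The tab is on yellow at (266,215), the button is up at (343,280), every bystander is at its original pixels, and the arm is clear. Handing in.

```bash
python3 -c "
from rig import *
print(sign_off())"
```

```text
the job is handed in; nothing more can be done
None
```

The selector is on yellow, the test button has been pressed fully and is up again, and the job is handed in (19.2 s on the clock, no verdict reported).

- **Selector:** I pushed the tab clockwise about 184° with the closed fingertips. The wrist force read at most about 3 N at the end of each move. The top and wrist cameras each put the tab within about 0.5° of the middle of the yellow field, roughly 1 mm at its end. It had not moved after the presses.
- **Button:** I pressed it twice, both times with the tab on yellow. The first stop came higher than I expected and force briefly read 41 N there. The second, finer press showed the spring starting at about 0.092 m and the stop at 0.086 m, which is the full 6 mm of travel, at about 13 N.
- **Last look:** The button was up, and the cameras, bin and other parts were where they began. The arm was clear of everything. I did not measure the selector's seating directly; the pictures show no sign of lift.

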